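Refit the front roller of the bottle-labelling stand

ROBOT

A 6-joint arm with a two-finger parallel gripper is mounted at the origin on the work surface; the furniture and walls round the work are solid. World frame = base frame: x ahead of the robot, y to its left, z up, the work surface at z = 0. Lengths are in m, angles in rad, forces in N, time in s.
With the tool pointing down it reaches from about 0.25 to 0.775 m from the base axis. Payload 4 kg.
Tool frame: the origin (TCP) lies midway between the tips of the shut fingers; the grasp point (between the pads) lies 19 mm behind it; x points along the fingers, y is the direction in which the jaws open and shut, and the axes are right-handed (so a half turn about x gives the same grasp; the last joint's range is limited). The gripper opens to 94 mm and grips with 3 to 60 N. Pads are 16 mm wide; open, the fingers measure 119 mm over their backs; the gripper's body (75 mm by 177 mm) begins 78 mm behind the grasp point.
Start: joints at [-1.328, 0.087, 1.371, -0, 1.684, -0.103], TCP at [0.186, -0.517, 0.206] pointing down, gripper open.
Joint ranges: [-3.1, 3.1], [-0.76, 2.03], [0.27, 2.55], [-1.08, 4.22], [0.17, 2.65], [-2.57, 2.57]. Speed limits (rad/s): [2.79, 2.79, 3.14, 3.14, 3.14, 3.14].

INTERFACE

Orientations are given as [roll, pitch, yaw] about the fixed x, y, z axes, in that order (R = Rz(yaw) Ry(pitch) Rx(roll)).
In Python, from workcell import env gives the robot as it stands. The module is installed in compiled form; this text tells all that it offers.
- The arm moves only by the tool step_arm, never from a script. Its argument "rows" is one flat list of numbers, 5 for each row, row after row: the opening, from -1 (shut) to 1 (fully open), so that 0 is half open, then the shift along the world's x, y, z in units of 25 cm (1.0 is 25 cm), then the turn about the world's z in units of 360 degrees (1.0 is 360 degrees). A call has exactly 8 rows; each row shifts and turns the commanded pose from where the row before left it; what a row does not reach is not made up. A row lasts 1/8 s, in which the tool goes at most 62.5 mm and 10.7 degrees, less where a joint would pass 70% of its speed; a pose out of reach is approached as far as the arm can. A call with a number of a shift or a turn outside -1 to 1 is refused whole. A call with a gripper value outside its range is refused whole. The fingers move at their own pace and stop on an object; the grip force is fixed at half the most. Time passes only in rows, so rows that do not move let the fingers close, or fill a call up. It gives the time, the measured TCP pose, the force and the opening at its end, in the units of the state.
- env.read_state(): the state, without advancing time (a new reading comes with each control period).
- env.read_camera(name): name is "scene" or "top" or "wrist"; returns the picture (384x512x3 uint8, red, green, blue); there is no depth.
- env.calibration(name): a dict with "fx", "fy", "cx", "cy" (pixels), "k1" (the pictures are not rectified: a ray, as slopes to the right and down, at radius r is drawn at 1 + k1 r^2 times it, then the intrinsics apply), "world_to_cam" (4x4, takes a point from world to camera coordinates). Camera axes: x right, y down, z forward; pixel columns grow to the right and rows downward; lengths in m; the calibration is good to about 2 mm. A picture is of the moment at which its call begins: read the wrist's pose just before it. calibration takes no time and is no camera call; for the wrist camera it gives the pose at the moment of the call.
- env.finish_job(): hands the job in, once; it reports no verdict.
The state is a dict: "t": time; "joint_pos": joint angles; "joint_velocities": joint speeds; "joint_torque": joint torques, N m; "eef_pos": TCP position; "orientation": TCP orientation; "ft_force": force on the tool from outside, world axes, zero at the start; "wrist_torque": the same for the moment, N m; "finger_gap": opening from 0.0 (shut) to 1.0 (fully open).
Only numpy, scipy, OpenCV 4.12 (cv2) and the standard library are available. Lean on these libraries where they do the work, as an engineer would, in place of code of your own. Each camera call takes 0.05 s, during which the arm holds its last target. There are 200 camera calls.

TASK

Put the cleaned rubber roller back into the front of the labelling stand: lower its axle into both open slots and ease it down past the brake springs until both ends sit fully home on their seats, without forcing anything. Then swing the keeper bail right over to the front so that it locks the axle in, and leave everything else where it stands.

Things in the scene. Friction and masses are not known exactly. Their poses are not given: they have to be found in the camera images.
- roller_center (a point): Centre of the loose roller: black rubber sleeve 40 mm in diameter, 100 mm long, on a steel axle along its y axis. Steel hubs 18 mm in diameter reach 60 mm either side of the centre, journals 10 mm in diameter 85 mm either side. About 0.3 kg, both ends alike. At the start it lies level in a low rest, the axle 38 mm over the table.
- journal_a (a point): Point on the roller's axle 67 mm from its centre, towards its own +y: the middle of the stretch of journal that one seat carries.
- journal_b (a point): The same at the other end, 67 mm from the centre towards its own -y.
- rest: Low wooden roller rest, fixed: foot 50 x 160 mm, 10 mm high, with two V-notched posts (14 mm thick, 42 mm high) 67 mm either side of the middle, in which the journals lie. Origin under its middle, y along the axle.
- stand: Labelling stand, fixed: two aluminium cheeks 10 mm thick (62 to 72 mm either side of the middle) on a dark base plate 150 x 152 mm. Origin on the table below the middle of the empty front axle place; x points to the fixed rear roller (same size, axle at x = 70 mm, 72 mm high), y along the axles to its left. Its rubber-faced seats (on one adjusting bridge) bear no more than 30 N together.
- slot_left (a point): Mouth of the open-topped slot in the left cheek: stand x = 0, y = +67 mm, 90 mm over the table; axes as the stand's. Rigid front flank at x = -5.2 mm, its lip leaning outwards from 85 to 98 mm height. Rear flank: a sprung brake plate, face at x = 3.5 mm when free, its top bent back to x = 8.5 mm at 90 mm height; it gives way to x = 8 mm.
- slot_right (a point): Mouth of the same slot in the right cheek (stand y = -67 mm), 90 mm over the table. The brake plates grip the journals: it takes 4 to 17 N in all (most at the mouth) to slide it down, and it stays where it is let go. The black rubber seats that end the slots are level with each other but their height is screw-set, not measured: tops 54 to 72 mm over the table. Only the firm stop tells.
- keeper (a joint): Steel keeper bail, rad: 0 = closed at its stop, arms over the journals and bar in front of the roller; 2.2 to 2.65 at the start (laid back behind the rear roller). Hinge line along the stand's y at stand x = 35 mm, 62 mm high. Stays where it is left; 2 to 4 N at the bar moves it. Arms 78 mm either side, outside the cheeks; journals that stand proud block it.
- keeper_bar (a point): Middle of the keeper's cross bar: round, 9 mm in diameter, 160 mm long along the stand's y, 91 mm from the hinge line. Closed, it lies at stand x = -53 mm, 84.5 mm high; it swings up and over.
- tasting_glass: Stemmed tasting glass, 65 mm wide, 155 mm high, origin under its foot. Bystander.
- pump: White vacuum pump with black top, 44 mm wide, 99 mm high, origin under its foot. Bystander.
- stopper: Cork stopper standing on its cap, 29 mm wide, 37 mm high, origin underneath. Bystander.
- bottle_a: Nearest of the standing wine bottles, 74 mm wide, 321 mm high, origin underneath. Bystander.
There are look-alikes about, which are no part of the job. What is meant by the part that bears roller_center is not purple, and is the larger of those in its own colour.

How it is judged:
On the way:
1. with the keeper still open, both ends of the axle sit fully home on their seats (((distance between journal_a and seat_left below 0.0122 m and distance between journal_b and seat_right below 0.0122 m) or (distance between journal_a and seat_right below 0.0122 m and distance between journal_b and seat_left below 0.0122 m)) and value of joint keeper above 1.2 rad), for 0.2 s.
At the end, for the whole second after the job is handed in: Both ends of the axle rest on their seats (seat_left and seat_right, the black blocks that end the slots; a resting journal's centre is 11 mm from its block's centre, at most 12.2 mm is allowed), the roller is at rest, and the keeper is closed to within 0.08 rad of its stop over it (((distance between journal_a and seat_left below 0.0122 m and distance between journal_b and seat_right below 0.0122 m) or (distance between journal_a and seat_right below 0.0122 m and distance between journal_b and seat_left below 0.0122 m)) and value of joint keeper below 0.08 rad and linear speed of roller below 0.01 m/s); the robot touches nothing.
It fails at once if the two seats together are pressed by the roller with more than 30 N (contact force between roller and bridge above 30 N).
It fails at once if a bystander (glass, pump, stopper, near bottle) is moved by more than 25 mm (distance of any of tasting_glass, pump, stopper, bottle_a from where it was at the start of the episode above 0.025 m).
It also fails if it takes over 72 s, if anything falls off the work surface, if the arm or the gripper's body presses on something with over 40 N, if the wrist force passes 120 N, or if a joint passes its speed limit or range.

## Working session

There is one attempt and no reset: what is moved stays moved. The work goes in short steps, Python scripts to look and compute and a tool call to move; the robot and the scene stay as the last step left them, time stands still between calls to the robot, and variables do not carry over. Pictures are saved under pics/ and viewed, about 8 in all and at most 12, crops included, and the job is handed in when it is done.

Besides the shell and the picture viewer there is one more tool, called after "Call:" as name(argument=value, ...) on one line, values as JSON. step_arm: Moves the arm, as the interface text tells. Its arguments: {"type":"object","properties":{"rows":{"type":"array"}},"required":["rows"]}

```bash
mkdir -p pics; cat > h.py <<'E'
import numpy as np, cv2
from workcell import env
def und(c,u,v):
    p=np.array([(u-c['cx'])/c['fx'],(v-c['cy'])/c['fy']]);q=p.copy()
    for _ in range(20): q=p/(1+c['k1']*(q@q))
    return q
def ray(c,u,v):
    M=np.array(c['world_to_cam']);R=M[:3,:3];o=-R.T@M[:3,3]
    d=R.T@np.append(und(c,u,v),1);return o,d
def onz(c,u,v,z):
    o,d=ray(c,u,v);return o+d*(z-o[2])/d[2]
def proj(c,P):
    M=np.array(c['world_to_cam']);p=M[:3,:3]@np.array(P)+M[:3,3];q=p[:2]/p[2];q=q*(1+c['k1']*(q@q))
    return q*[c['fx'],c['fy']]+[c['cx'],c['cy']]
def shot(n,f):
    im=env.read_camera(n)[:,:,::-1].copy();cv2.imwrite('pics/'+f,im);return im
E
python3 - <<'E'
from h import *
for n in('scene','top'):
    shot(n,n+'0.png');c=env.calibration(n);print(n,c)
a=cv2.imread('pics/scene0.png');b=cv2.imread('pics/top0.png')
cv2.imwrite('pics/both.png',cv2.resize(np.vstack([a,b]),None,fx=.78,fy=.78))
print(env.read_state())
E
```

```text
scene {'fx': 393.5927484807883, 'fy': 393.5927484807883, 'cx': 245.71671874127898, 'cy': 197.58124199995422, 'k1': -0.06393139056391255, 'world_to_cam': array([[-0.82860131, -0.55915929, -0.02758183,  0.44291514],
       [-0.24218094,  0.40242858, -0.88283613,  0.20172047],
       [ 0.50474574, -0.72483938, -0.46887057,  0.86902079],
       [ 0.        ,  0.        ,  0.        ,  1.        ]])}
top {'fx': 349.33318785279727, 'fy': 349.33318785279727, 'cx': 258.3493930220201, 'cy': 187.19895243421266, 'k1': -0.06873434349790727, 'world_to_cam': array([[-0.01627145, -0.99981872,  0.00988803,  0.03900798],
       [-0.98743975,  0.01451404, -0.15732792,  0.53061108],
       [ 0.15715589, -0.01232378, -0.98749691,  0.87514273],
       [ 0.        ,  0.        ,  0.        ,  1.        ]])}
{'t': 0.1, 'joint_pos': array([-1.32809115e+00,  8.78903857e-02,  1.37204630e+00, -2.22231297e-05,
        1.68357814e+00, -1.03105612e-01]), 'joint_velocities': array([-0.00127596, -0.00084867, -0.00398949, -0.0009531 ,  0.00098898,
        0.00060904]), 'joint_torque': array([ 1.15491635e-03, -3.41253126e+01, -3.03302443e+01,  7.18042022e-02,
        3.04387137e-02, -9.71632699e-05]), 'eef_pos': array([ 0.18630022, -0.51698946,  0.20444495]), 'orientation': array([-1.66241198,  1.56887402,  1.82498898]), 'ft_force': array([0.36091045, 0.25751661, 0.75947066]), 'wrist_torque': array([ 0.04881906, -0.01601818, -0.01275533]), 'finger_gap': 1.0011258768785456}
```

View pics/top0.png

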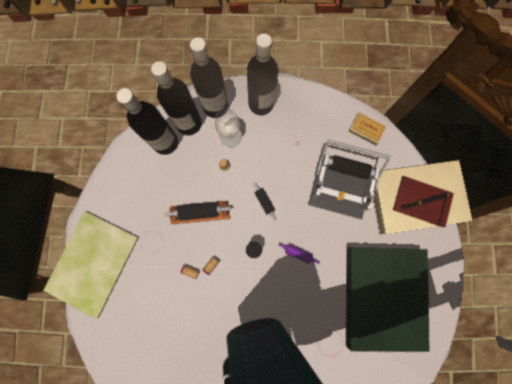

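View pics/scene0.png

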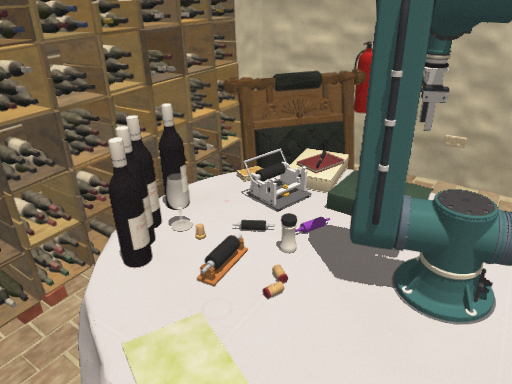

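Top view candidates: black roller on an orange rest (200,211), smaller black roller lying loose (264,200) and purple roller (299,253). The one on the rest fits: it is black, the larger of the two, and lies in the rest. The stand is at (348,180), with its rear roller at (350,167). I'll confirm with an enlarged crop.

```bash
python3 - <<'E'
from h import *
b=cv2.imread('pics/top0.png')
A=cv2.resize(b[180:240,155:285],(780,360),interpolation=cv2.INTER_CUBIC)
B=cv2.resize(b[130:225,300:400],None,fx=6,fy=6,interpolation=cv2.INTER_CUBIC)
cv2.imwrite('pics/c1.png',cv2.resize(A,(780,360)));cv2.imwrite('pics/c2.png',B)
c=env.calibration('top')
# rest: orange mask
hsv=cv2.cvtColor(b,cv2.COLOR_BGR2HSV)
m=((hsv[...,0]<18)&(hsv[...,1]>120)&(hsv[...,2]>60)).astype(np.uint8);m[:195]=0;m[230:]=0;m[:,:160]=0;m[:,240:]=0
print('rest',cv2.minAreaRect(np.argwhere(m)[:,::-1].astype(np.float32)))
k=((b.max(2)<50)).astype(np.uint8)
n,l,s,ce=cv2.connectedComponentsWithStats(k)
for i in range(1,n):
    if s[i,4]>60 and 150<ce[i][0]<400 and 120<ce[i][1]<260:
        r=cv2.minAreaRect(np.argwhere(l==i)[:,::-1].astype(np.float32));print(s[i],r,onz(c,*r[0],.038))
E
```

```text
rest ((199.33665466308594, 212.36634826660156), (16.716625213623047, 58.30918502807617), 84.2894058227539)
[ 127  102   51   52 1083] ((153.75001525878906, 127.75001525878906), (57.27565002441406, 29.698482513427734), 45.0) [0.69991606 0.31299905 0.038     ]
[329 157  42  22 524] ((349.9684753417969, 167.21347045898438), (39.98599624633789, 14.024539947509766), 15.52410888671875) [ 0.58239315 -0.21574309  0.038     ]
[179 203  37  15 222] ((197.41798400878906, 210.38876342773438), (12.325182914733887, 36.21707534790039), 84.5596694946289) [0.47281412 0.19075699 0.038     ]
[248 243  13  13  79] ((253.83999633789062, 249.38002014160156), (11.0, 12.80000114440918), 36.869895935058594) [0.37023054 0.04494953 0.038     ]
```

View pics/c1.png

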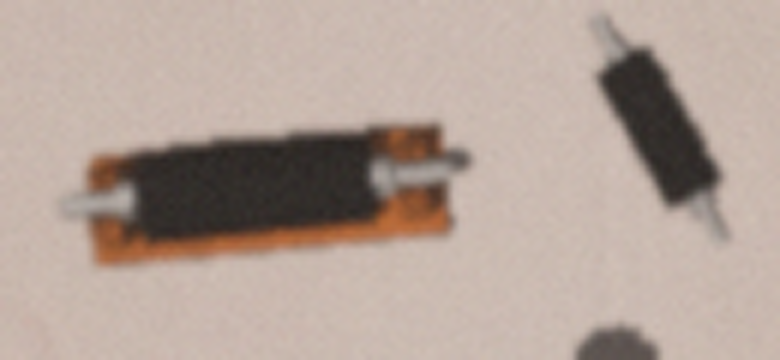

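View pics/c2.png

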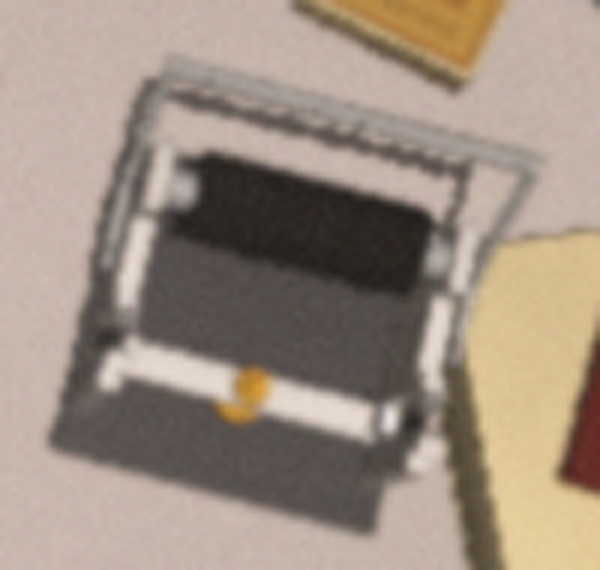

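Crop 1 shows the wanted roller: the black sleeve is about 40 px long at top (198,211), in the orange rest. The loose one is clearly smaller (about 24 px). Crop 2 shows the stand, with the rear roller at top (350,167), dark seats near (318,185) and (369,199), and the bail laid back.

```bash
cat >> h.py <<'E'
from scipy.spatial.transform import Rotation as Ro
def tool():
    s=env.read_state();return s,Ro.from_euler('xyz',s['orientation']).as_matrix()
E
python3 - <<'E'
from h import *
c=env.calibration('top')
s,R=tool();print('tool\n',R.round(3));
l=onz(c,165,214.5,.038);r=onz(c,233,206.3,.038);d=l-r
print('journals',l,r,(l+r)/2,np.linalg.norm(d),'yaw',np.degrees(np.arctan2(-d[0],d[1])))
p=onz(c,350,167.2,.076);print('rear',p)
for yaw in [-15.5]:
    a=np.radians(yaw);X=np.array([np.cos(a),np.sin(a),0]);print('stand O',p-.07*X)
a=onz(c,300+110/6,130+330/6,.06);b=onz(c,300+415/6,130+415/6,.06);print('seats',a,b,(a+b)/2,np.linalg.norm(a-b))
# bail bar ends
print('bar',onz(c,300+165/6,130+68/6,.11),onz(c,300+540/6,130+160/6,.11))
cw=env.calibration('wrist');M=cw['world_to_cam'];print('wristcam in tool',R.T@(-M[:3,:3].T@M[:3,3]-s['eef_pos']),'\n',(M[:3,:3]@R).round(2),cw['fx'])
E
```

```text
tool
 [[-0.     0.339 -0.941]
 [ 0.002 -0.941 -0.339]
 [-1.    -0.002 -0.   ]]
journals [0.46318148 0.27558309 0.038     ] [0.48220266 0.09778636 0.038     ] [0.47269207 0.18668472 0.038     ] 0.17881131244712523 yaw 6.106433017133416
rear [ 0.5742639  -0.20505242  0.076     ]
stand O [ 0.50680977 -0.18634573  0.076     ]
seats [ 0.53173197 -0.1240975   0.06      ] [ 0.49272944 -0.25487794  0.06      ] [ 0.51223071 -0.18948772  0.06      ] 0.13647241883584746
bar [ 0.63358276 -0.14270439  0.11      ] [ 0.59267632 -0.29841679  0.11      ]
wristcam in tool [-1.79037073e-01 -1.32606719e-04 -6.82128520e-02] 
 [[ 0.    1.    0.  ]
 [-0.24 -0.    0.97]
 [ 0.97 -0.    0.24]] 333.2753536330709
```

Call:
step_arm(rows=[1, 0.0718, 0.176, 0, 0.01325, 1, 0.0718, 0.176, 0, 0.01325, 1, 0.0718, 0.176, 0, 0.01325, 1, 0.0718, 0.176, 0, 0.01325, 1, 0.0718, 0.176, 0, 0.01325, 1, 0.0718, 0.176, 0, 0.01325, 1, 0.0718, 0.176, 0, 0.01325, 1, 0.0718, 0.176, 0, 0.01325])

```text
t: 1.1
eef_pos: [0.3301, -0.1639, 0.2051]
orientation: [-2.321, 1.571, 1.835]
ft_force: [0.9, 0.4, 0.9]
finger_gap: 1.002
```

Call:
step_arm(rows=[1, 0.0718, 0.176, 0, 0.01325, 1, 0.0718, 0.176, 0, 0.01325, 1, 0.0718, 0.176, 0, 0.01325, 1, 0.0718, 0.176, 0, 0.01325, 1, 0.0718, 0.176, 0, 0.01325, 1, 0.0718, 0.176, 0, 0.01325, 1, 0.0718, 0.176, 0, 0.01325, 1, 0.0718, 0.176, 0, 0.01325])

```text
t: 2.1
eef_pos: [0.4737, 0.1881, 0.205]
orientation: [-1.049, 1.57, -2.51]
ft_force: [0.8, -0.5, 0.4]
finger_gap: 1.0
```

```bash
python3 - <<'E'
from h import *
s,R=tool();c=env.calibration('wrist');im=shot('wrist','w1.png');print(s['eef_pos'],R[:,1],s['ft_force'])
import pickle;pickle.dump(c,open('w1.pkl','wb'))
E
```

```text
[0.47373251 0.18806545 0.20497295] [ 9.93942810e-01  1.09896613e-01 -6.51979134e-04] [ 0.76542757 -0.53958968  0.35619097]
```

View pics/w1.png

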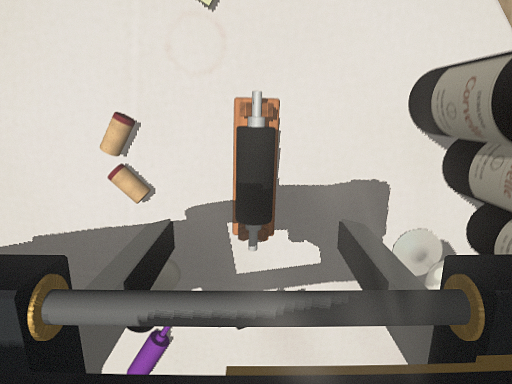

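The wrist view shows the roller lying in the rest, axle ends at about (257,92) and (253,249), and sleeve spanning (236–276, 126–224). It sits centred between the open fingers.

```bash
python3 - <<'E'
from h import *
import pickle;c=pickle.load(open('w1.pkl','rb'));im=cv2.imread('pics/w1.png')
k=((im.max(2)<75)&(np.ptp(im.astype(int),axis=2)<20)).astype(np.uint8);k[:100]=0;k[245:]=0;k[:,:225]=0;k[:,285:]=0
k[(im[...,0].astype(int)+12<im[...,2])]=0
k=cv2.morphologyEx(k,cv2.MORPH_OPEN,np.ones((5,5)))
for v in range(130,224,12):
    x=np.where(k[v,225:285])[0]+225;print(v,x.min() if len(x) else 0,x.max() if len(x) else 0)
a=onz(c,257,91,.041);b=onz(c,253,251,.038);d=a-b
print(a,b,(a+b)/2,np.linalg.norm(d),np.degrees(np.arctan2(-d[0],d[1])))
print(im[90:100:2,257],onz(c,256,126,.05),onz(c,255,224,.05))
E
```

```text
130 237 274
142 237 274
154 237 273
166 237 273
178 237 272
190 237 272
202 236 271
214 236 271
[0.46496614 0.276188   0.041     ] [0.47945968 0.10537419 0.038     ] [0.47221291 0.19078109 0.0395    ] 0.1714538433129154 4.849926230994706
[[201 209 218]
 [222 227 226]
 [210 219 218]
 [222 226 226]
 [217 225 224]] [0.46769177 0.24250428 0.05      ] [0.4777986  0.14136172 0.05      ]
```

Call:
step_arm(rows=[1, -0.003, 0.005, -0.1, -0.0028, 1, -0.003, 0.005, -0.1, 0, 1, 0, 0, -0.1, 0, 1, 0, 0, -0.1, 0, 1, 0, 0, -0.1, 0, 1, 0, 0, -0.1, 0, 1, 0, 0, -0.08, 0, 1, 0, 0, -0.044, 0])

```text
t: 3.15
eef_pos: [0.471, 0.1886, 0.0228]
orientation: [-1.36, 1.568, -2.842]
ft_force: [-0.8, -0.0, -0.5]
finger_gap: 1.0
```

Call:
step_arm(rows=[-1, 0, 0, 0, 0, -1, 0, 0, 0, 0, -1, 0, 0, 0, 0, -1, 0, 0, 0, 0, -1, 0, 0, 0, 0, -1, 0, 0, 0, 0, -1, 0, 0, 0, 0, -1, 0, 0, 0, 0])

```text
t: 4.15
eef_pos: [0.4719, 0.189, 0.0246]
orientation: [-1.513, 1.57, -2.995]
ft_force: [-1.7, 0.5, 2.5]
finger_gap: 0.417
```

Call:
step_arm(rows=[-1, 0, 0, 0.04, 0, -1, 0, 0, 0.06, 0, -1, 0, 0, 0.09, 0, -1, 0, 0, 0.09, 0, -1, 0, 0, 0.09, 0, -1, 0, 0, 0.09, 0, -1, 0, 0, 0.06, 0, -1, 0, 0, 0.04, 0])

```text
t: 5.15
eef_pos: [0.4723, 0.189, 0.1656]
orientation: [1.654, 1.57, 0.173]
ft_force: [0.2, -0.3, -3.2]
finger_gap: 0.419
```

Call:
step_arm(rows=[-1, 0.018, -0.1, 0, -0.0074, -1, 0.018, -0.2, 0, -0.0074, -1, 0.018, -0.25, 0, -0.0074, -1, 0.018, -0.25, 0, -0.0074, -1, 0.018, -0.25, 0, -0.0074, -1, 0.018, -0.2, 0, -0.0074, -1, 0.018, -0.15, 0, -0.0074, -1, 0.018, -0.104, 0, -0.0074])

```text
t: 6.15
eef_pos: [0.5075, -0.1884, 0.1638]
orientation: [-1.597, 1.569, 2.829]
ft_force: [0.8, 0.7, -2.6]
finger_gap: 0.418
```

```bash
python3 - <<'E'
from h import *
import pickle
s,R=tool();print(s['eef_pos'],R[:,1],s['ft_force'],s['finger_gap'])
C={}
for n in('wrist','top','scene'):
    C[n]=env.calibration(n);shot(n,n+'2.png')
pickle.dump(C,open('c2.pkl','wb'))
w=cv2.imread('pics/wrist2.png');t=cv2.imread('pics/top2.png')[120:230,290:410];sc=cv2.imread('pics/scene2.png')[130:220,225:325]
cv2.imwrite('pics/m2.png',np.hstack([cv2.resize(t,(420,385)),cv2.resize(sc,(380,385),interpolation=cv2.INTER_CUBIC)]))
E
```

```text
[ 0.50753982 -0.18836354  0.16377361] [ 0.9593815  -0.28210771 -0.00153941] [ 0.83071848  0.71078471 -2.6246643 ] 0.4175331615686329
```

View pics/wrist2.png

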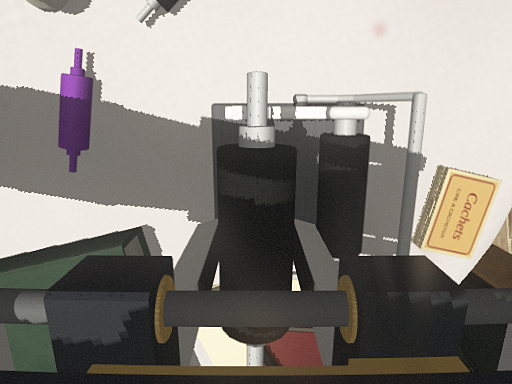

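View pics/m2.png

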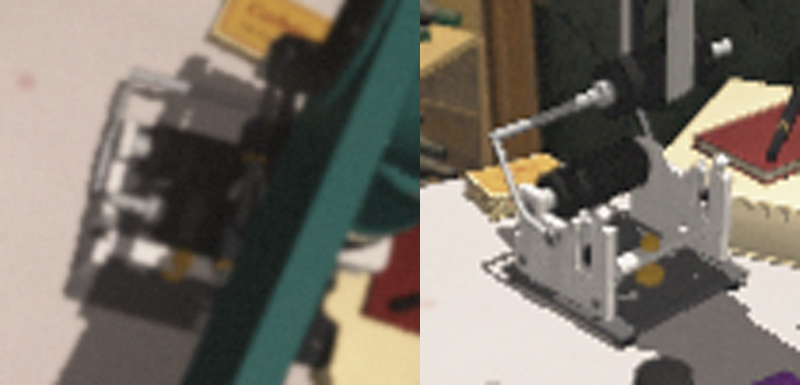

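The wrist view shows the held roller axle at u≈257, with its journal at (257,72–125). The rear sleeve spans u 318–368 from v≈135 down, and the left cheek and base edge lie along v≈105–118. In the scene crop the roller hovers above the stand with the bail back. I'll enlarge to get the fine offsets.

```bash
python3 - <<'E'
from h import *
w=cv2.imread('pics/wrist2.png')
cv2.imwrite('pics/z2.png',cv2.resize(w[60:180,200:400],(800,480),interpolation=cv2.INTER_CUBIC))
g=w.max(2).astype(int)
for v in (145,160,180,200,220): print(v,g[v,308:330],g[v,355:376])
print('rear end col344',g[115:145,344]);print('held end col 285',g[135:160,285],'col232',g[135:160,232]);print('hub col257',g[115:150,257])
E
```

```text
145 [72 68 68 70 73 71 67 66 71 67 71 66 53 53 54 46 56 56 56 56 55 54] [ 63  62  60  57  55  51  51  54  53  49  50  46  45  47  72 115 129 128
 122 121 127]
160 [ 63  56  61  60  59  63  61  60  58 137 126  30  40  45  49  39  37  44
  49  44  52  45] [ 51  42  52  45  40  46  42  47  39  44  45  44  36  76 117 121 115 119
 119 120 120]
180 [58 57 54 53 56 57 56 59 61 59 40 30 34 33 41 38 39 31 31 33 43 31] [ 41  39  41  47  38  40  40  40  37  41  35  42  98 125 124 117 122 123
 122 125 121]
200 [55 54 58 53 55 60 63 55 63 35 32 33 34 21 37 34 30 41 40 33 34 42] [ 40  38  43  39  37  46  42  40  46  34  78 119 126 118 121 119 122 123
 123 126 124]
220 [57 54 52 53 51 58 56 57 30 28 27 27 23 32 38 33 29 35 28 36 24 37] [ 38  44  44  32  43  45  42  37  51 100 119 119 120 114 111 118 119 116
 119 116 120]
rear end col344 [246 241 235 203 197 231 233 235 232 233 232 234 234 233 235 234 234 235
 244 205  98  45  66  70  66  68  65  63  63  68]
held end col 285 [75 66 67 69 65 66 69 70 64 64 39 33 38 45 36 41 39 42 36 42 42 38 32 39
 37] col232 [79 69 73 74 73 70 77 72 61 40 44 44 46 46 40 40 41 39 40 39 45 39 31 41
 44]
hub col257 [244 210 232 240 236 238 239 237 238 243 251 117 221 236 234 232 232 220
 190 216 163 152 187 196 153 155 114 106 111 113 106 118 120  58  32]
```

View pics/z2.png

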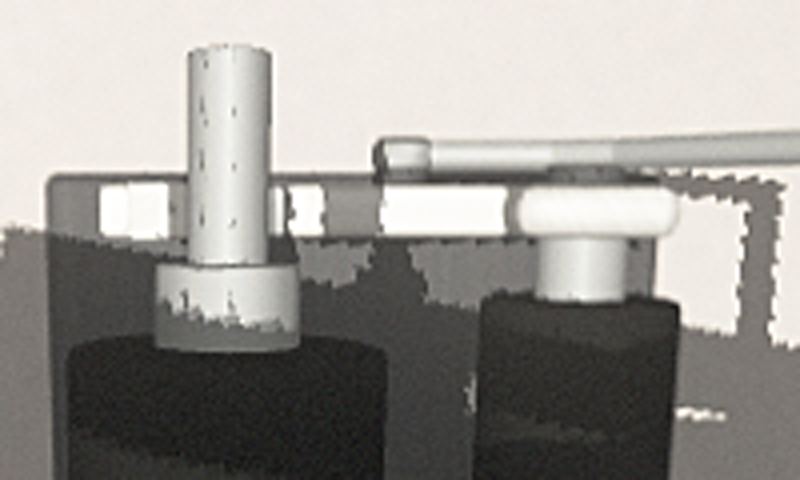

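```bash
python3 - <<'E'
from h import *
import pickle;C=pickle.load(open('c2.pkl','rb'));c=C['wrist']
tcp=np.array([.50754,-.18836])
def tf(p,yaw=-16.4):
    a=np.radians(yaw);d=p[:2]-tcp;return (np.array([d[0]*np.cos(a)+d[1]*np.sin(a),-d[0]*np.sin(a)+d[1]*np.cos(a)])*1000).round(1)
f=lambda n,u,v,z:print(n,tf(onz(c,u,v,z)))
za=.178
f('held sleeve corners',217,148,za);f('',296.5,148,za)
f('held hub end corners',239,126.5,za);f('',275,126.5,za)
f('held jtip',257.4,72,za);f('held j mid',257.3,100,za);
f('rear sleeve corners',320,136,.072);f('',370,136,.072)
for v,l,r in((145,319.7,369.2),(160,318.7,368),(180,317.7,366.7),(200,316.7,365),(220,315.7,363.7)):f('rear axis %d'%v,(l+r)/2,v,.072)
f('rear hub left',334.5,124,.072);f('',357,124,.072)
f('cheek out',230,105.9,.098);f('cheek in',230,119,.098);f('cheek out',310,105.9,.085);f('cheek in',310,119,.085)
f('front flank front edge',225,112,.098);f('flank rear edge',242,112,.098);f('piece l',273,112,.09);f('piece r',281,112,.09)
f('base front-left',212,104,.006); f('bail pivot-bar',260,60,.1)
E
```

```text
held sleeve corners [-19.3  50.9]
 [19.9 50.9]
held hub end corners [-8.3 61.4]
 [ 9.2 61.4]
held jtip [ 0.6 86.7]
held j mid [ 0.6 73.9]
rear sleeve corners [51.3 49.4]
 [91.9 49.6]
rear axis 145 [71.5 42.3]
rear axis 160 [71.4 30. ]
rear axis 180 [71.4 13.3]
rear axis 200 [71.3 -3.9]
rear axis 220 [ 71.4 -21.6]
rear hub left [62.5 59. ]
 [80.6 59.1]
cheek out [-18.7  72.5]
cheek in [-18.9  63.3]
cheek out [40.4 72.8]
cheek in [40.7 63.1]
front flank front edge [-22.4  68.2]
flank rear edge [-10.2  68.2]
piece l [12.4 68.2]
piece r [18.3 68.2]
base front-left [-43.4  75.9]
bail pivot-bar [  2.6 103.2]
```

Call:
step_arm(rows=[-1, 0.0017, -0.0055, -0.04, 0, -1, 0, 0, -0.06, 0, -1, 0, 0, -0.06, 0, -1, 0, 0, -0.06, 0, -1, 0, 0, -0.05, 0, -1, 0, 0, -0.03, 0, -1, 0, 0, -0.016, 0, -1, 0, 0, 0, 0])

```text
t: 7.3
eef_pos: [0.5086, -0.1879, 0.0855]
orientation: [1.409, 1.571, -0.445]
ft_force: [0.3, -0.1, -2.7]
finger_gap: 0.416
```

```bash
cat > st.py <<'E'
from h import *
s,R=tool();f=s['ft_force'];x=np.array([.9593,-.2821,0]);y=np.array([.2821,.9593,0])
print(s['t'],s['eef_pos'].round(4),'F stand x %.1f y %.1f z %.1f'%(f@x,f@y,f[2]),'torq',s['wrist_torque'].round(2),s['finger_gap'].round(3))
E
python3 st.py; python3 - <<'E'
from h import *
import pickle
C={}
for n in('wrist','scene'):
    C[n]=env.calibration(n);shot(n,n+'3.png')
pickle.dump(C,open('c3.pkl','wb'))
a=cv2.imread('pics/wrist3.png')[50:190,190:410];b=cv2.imread('pics/scene3.png')[140:225,230:320]
cv2.imwrite('pics/z3.png',np.vstack([cv2.resize(a,(470,300),interpolation=cv2.INTER_CUBIC),cv2.resize(b,(470,444),interpolation=cv2.INTER_CUBIC)[:300]]))
E
```

```text
Traceback (most recent call last):
  File "st.py", line 3, in <module>
    print(s['t'],s['eef_pos'].round(4),'F stand x %.1f y %.1f z %.1f'%(f@x,f@y,f[2]),'torq',s['wrist_torque'].round(2),s['finger_gap'].round(3))
                                                                                                                       ^^^^^^^^^^^^^^^^^^^^^
AttributeError: 'float' object has no attribute 'round'
```

View pics/z3.png

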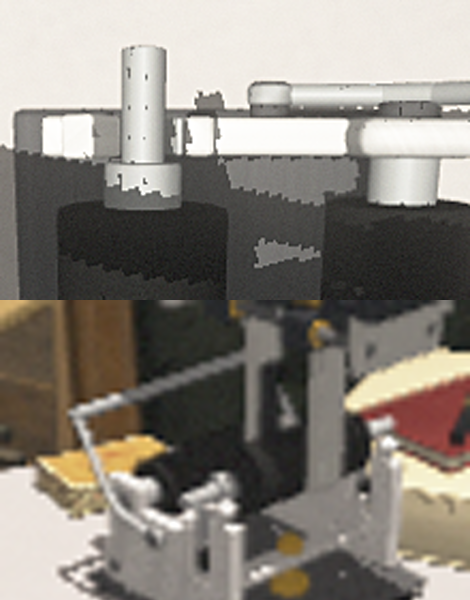

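The journal is over the slot in the left cheek with the hub end just inside its inner face. Next I'll check those numbers at z≈0.098.

```bash
sed -i "s/s\['finger_gap'\].round(3)/s['finger_gap']/" st.py; python3 st.py; python3 - <<'E'
from h import *
import pickle;C=pickle.load(open('c3.pkl','rb'));c=C['wrist']
tcp=np.array([.50754,-.18836])
def tf(p,yaw=-16.4):
    a=np.radians(yaw);d=p[:2]-tcp;return (np.array([d[0]*np.cos(a)+d[1]*np.sin(a),-d[0]*np.sin(a)+d[1]*np.cos(a)])*1000).round(1)
s=220/470
f=lambda n,u,v,z:print(n,tf(onz(c,190+u*s,50+v*140/300,z)))
f('hub end L',105,164,.098);f('R',182,164,.098);f('jtip',144,47,.098);f('j',143,120,.098)
f('sleeve corner',57,208,.098);f('',228,208,.098)
f('cheek in',260,157,.09);f('cheek out',260,117,.09);f('cheek in98',70,157,.098);f('cheek out98',70,114,.098)
f('rear hub end corners',368,157,.072);f('',438,157,.072);f('rear sleeve L corner',326,204,.072);
f('flank rear top edge',92,135,.098);f('brake L',183,135,.09)
E
```

```text
7.4 [ 0.5089 -0.1881  0.0861] F stand x 0.3 y -0.9 z -3.2 torq [ 0.   -0.08  0.04] 0.4186291461195663
hub end L [-7.7 61.9]
R [10. 62.]
jtip [ 1.2 87.6]
j [ 1.  71.8]
sleeve corner [-19.   51.8]
 [20.9 52. ]
cheek in [29.2 63.4]
cheek out [28.9 72.8]
cheek in98 [-15.7  63.5]
cheek out98 [-15.6  73.1]
rear hub end corners [61.1 63.1]
 [80.  63.3]
rear sleeve L corner [50.6 50.5]
flank rear top edge [-10.6  68.4]
brake L [10.6 68.5]
```

Call:
step_arm(rows=[-1, -0.001, -0.003, -0.006, 0, -1, 0, 0, -0.006, 0, -1, 0, 0, -0.006, 0, -1, 0, 0, -0.006, 0, -1, 0, 0, -0.006, 0, -1, 0, 0, -0.006, 0, -1, 0, 0, -0.006, 0, -1, 0, 0, -0.006, 0])

```text
t: 8.4
eef_pos: [0.5086, -0.1887, 0.0736]
orientation: [1.392, 1.57, -0.461]
ft_force: [0.2, 0.0, -2.3]
finger_gap: 0.419
```

```bash
python3 st.py
```

```text
8.4 [ 0.5086 -0.1887  0.0736] F stand x 0.2 y 0.1 z -2.3 torq [-0.16 -0.2  -0.01] 0.41870227193481435
```

Call:
step_arm(rows=[-1, 0, 0, -0.004, 0, -1, 0, 0, -0.004, 0, -1, 0, 0, -0.004, 0, -1, 0, 0, -0.004, 0, -1, 0, 0, -0.004, 0, -1, 0, 0, -0.004, 0, -1, 0, 0, -0.004, 0, -1, 0, 0, 0, 0])

```text
t: 9.4
eef_pos: [0.5084, -0.1888, 0.0663]
orientation: [1.324, 1.57, -0.53]
ft_force: [-0.2, -0.4, 1.4]
finger_gap: 0.417
```

```bash
python3 st.py
```

```text
9.4 [ 0.5084 -0.1888  0.0663] F stand x -0.1 y -0.4 z 1.4 torq [-0.09 -0.02 -0.01] 0.41668123942312196
```

Call:
step_arm(rows=[-1, 0, 0, -0.001, 0, -1, 0, 0, -0.001, 0, -1, 0, 0, -0.001, 0, -1, 0, 0, -0.001, 0, -1, 0, 0, -0.001, 0, -1, 0, 0, -0.001, 0, -1, 0, 0, -0.001, 0, -1, 0, 0, -0.001, 0])

```text
t: 10.4
eef_pos: [0.5084, -0.1887, 0.0646]
orientation: [1.467, 1.57, -0.386]
ft_force: [0.5, -1.3, 3.1]
finger_gap: 0.417
```

Call:
step_arm(rows=[-1, 0, 0, -0.001, 0, -1, 0, 0, -0.001, 0, -1, 0, 0, -0.001, 0, -1, 0, 0, -0.001, 0, -1, 0, 0, -0.001, 0, -1, 0, 0, -0.001, 0, -1, 0, 0, -0.001, 0, -1, 0, 0, -0.001, 0])

```text
t: 11.4
eef_pos: [0.5084, -0.1886, 0.0626]
orientation: [1.72, 1.57, -0.134]
ft_force: [1.8, 1.0, 2.6]
finger_gap: 0.423
```

Call:
step_arm(rows=[-1, 0, 0, -0.001, 0, -1, 0, 0, -0.001, 0, -1, 0, 0, -0.001, 0, -1, 0, 0, -0.001, 0, -1, 0, 0, -0.001, 0, -1, 0, 0, -0.001, 0, -1, 0, 0, -0.001, 0, -1, 0, 0, -0.001, 0])

```text
t: 12.4
eef_pos: [0.5084, -0.1886, 0.0606]
orientation: [1.507, 1.57, -0.346]
ft_force: [2.7, -0.4, 4.0]
finger_gap: 0.42
```

Call:
step_arm(rows=[-1, 0, 0, -0.001, 0, -1, 0, 0, -0.001, 0, -1, 0, 0, -0.001, 0, -1, 0, 0, -0.001, 0, -1, 0, 0, -0.001, 0, -1, 0, 0, -0.001, 0, -1, 0, 0, -0.001, 0, -1, 0, 0, -0.001, 0])

```text
t: 13.4
eef_pos: [0.5083, -0.1887, 0.0586]
orientation: [1.288, 1.57, -0.565]
ft_force: [2.6, -1.0, 3.5]
finger_gap: 0.418
```

Call:
step_arm(rows=[-1, 0, 0, -0.001, 0, -1, 0, 0, -0.001, 0, -1, 0, 0, -0.001, 0, -1, 0, 0, -0.001, 0, -1, 0, 0, -0.001, 0, -1, 0, 0, -0.001, 0, -1, 0, 0, -0.001, 0, -1, 0, 0, -0.001, 0])

```text
t: 14.4
eef_pos: [0.5084, -0.1887, 0.0566]
orientation: [1.3, 1.57, -0.554]
ft_force: [2.5, -0.9, 5.2]
finger_gap: 0.42
```

Call:
step_arm(rows=[-1, 0, 0, -0.001, 0, -1, 0, 0, -0.001, 0, -1, 0, 0, -0.001, 0, -1, 0, 0, -0.001, 0, -1, 0, 0, -0.001, 0, -1, 0, 0, -0.001, 0, -1, 0, 0, -0.001, 0, -1, 0, 0, -0.001, 0])

```text
t: 15.4
eef_pos: [0.5084, -0.1887, 0.0559]
orientation: [1.287, 1.57, -0.567]
ft_force: [1.4, 0.3, 10.7]
finger_gap: 0.418
```

Call:
step_arm(rows=[-1, 0, 0, -0.001, 0, -1, 0, 0, -0.001, 0, -1, 0, 0, -0.001, 0, -1, 0, 0, -0.001, 0, -1, 0, 0, 0, 0, -1, 0, 0, 0, 0, -1, 0, 0, 0, 0, -1, 0, 0, 0, 0])

```text
t: 16.4
eef_pos: [0.5084, -0.1887, 0.0559]
orientation: [1.253, 1.57, -0.601]
ft_force: [-0.7, 0.7, 13.5]
finger_gap: 0.421
```

```bash
python3 st.py
```

```text
16.4 [ 0.5084 -0.1887  0.0559] F stand x -0.9 y 0.5 z 13.5 torq [0.11 0.13 0.02] 0.4208574141016736
```

Call:
step_arm(rows=[-1, 0, 0, -0.001, 0, -1, 0, 0, -0.001, 0, -1, 0, 0, -0.001, 0, -1, 0, 0, -0.001, 0, -1, 0, 0, 0, 0, -1, 0, 0, 0, 0, -1, 0, 0, 0, 0, -1, 0, 0, 0, 0])

```text
t: 17.4
eef_pos: [0.5084, -0.1887, 0.0558]
orientation: [1.272, 1.569, -0.581]
ft_force: [-2.4, 2.2, 18.3]
finger_gap: 0.42
```

```bash
python3 st.py;  python3 - <<'E'
from h import *
import pickle
c=env.calibration('wrist');shot('wrist','wrist4.png');shot('scene','scene4.png');pickle.dump(c,open('c4.pkl','wb'))
a=cv2.imread('pics/wrist4.png')[50:190,190:410];b=cv2.imread('pics/scene4.png')[140:225,230:320]
cv2.imwrite('pics/z4.png',np.vstack([cv2.resize(a,(470,300),interpolation=cv2.INTER_CUBIC),cv2.resize(b,(470,444),interpolation=cv2.INTER_CUBIC)[:300]]))
E
```

```text
17.4 [ 0.5084 -0.1887  0.0558] F stand x -2.9 y 1.5 z 18.3 torq [0.19 0.33 0.06] 0.41999838443635024
```

View pics/z4.png

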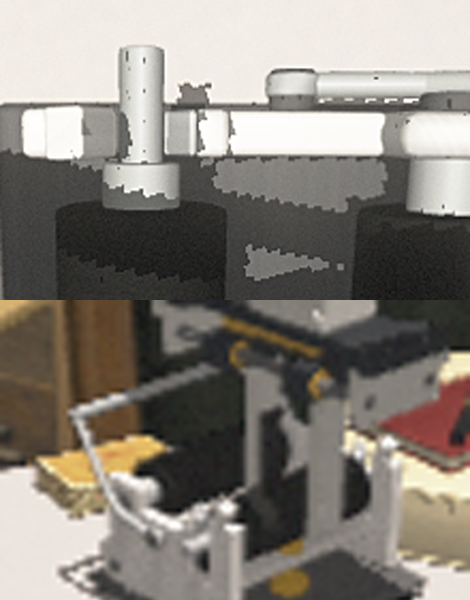

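Firm stop: z holds at 0.0558 while the force climbs about 5 N/mm, and the wrist torque is near zero. Both journals are down in their slots. I'll relax the press, open only partly because the rear roller is close, and lift.

Call:
step_arm(rows=[-1, 0, 0, 0.003, 0, -1, 0, 0, 0.003, 0, -1, 0, 0, 0.003, 0, -1, 0, 0, 0.003, 0, 0.22, 0, 0, 0, 0, 0.22, 0, 0, 0, 0, 0.22, 0, 0, 0, 0, 0.22, 0, 0, 0, 0])

```text
t: 18.5
eef_pos: [0.5076, -0.1883, 0.0548]
orientation: [-1.74, 1.569, 2.69]
ft_force: [-0.0, -0.3, 0.5]
finger_gap: 0.607
```

Call:
step_arm(rows=[0.22, 0, 0, 0, 0, 0.22, 0, 0, 0.02, 0, 0.22, 0, 0, 0.04, 0, 0.22, 0, 0, 0.08, 0, 0.22, 0, 0, 0.12, 0, 0.22, 0, 0, 0.12, 0, 0.22, 0, 0, 0.12, 0, 0.22, 0, 0, 0.12, 0])

```text
t: 19.5
eef_pos: [0.5083, -0.1886, 0.2126]
orientation: [1.402, 1.569, -0.451]
ft_force: [0.8, -0.0, -0.6]
finger_gap: 0.614
```

```bash
python3 st.py;  python3 - <<'E'
from h import *
import pickle
c=env.calibration('wrist');shot('wrist','wrist5.png');shot('scene','scene5.png');pickle.dump(c,open('c5.pkl','wb'))
a=cv2.imread('pics/wrist5.png');b=cv2.imread('pics/scene5.png')[135:215,225:325]
cv2.imwrite('pics/z5.png',np.vstack([cv2.resize(a,(400,300)),cv2.resize(b,(375,300),interpolation=cv2.INTER_CUBIC).copy()[:, :375]]) if 0 else np.hstack([cv2.resize(a,(400,300)),cv2.resize(b,(400,300),interpolation=cv2.INTER_CUBIC)]))
E
```

```text
19.5 [ 0.5083 -0.1886  0.2126] F stand x 0.8 y 0.2 z -0.6 torq [-0.08 -0.09  0.02] 0.6144250523934417
```

View pics/z5.png

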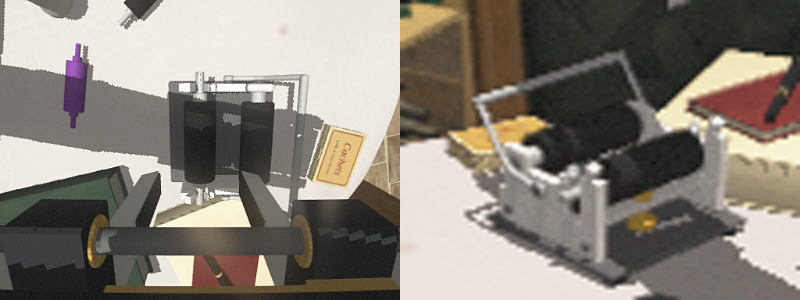

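The roller sits in the front slots at wrist (≈255,180), level beside the rear roller. The bail is still back, its bar at wrist u≈385. Next I'll locate the bar using the known circle about the hinge.

```bash
python3 - <<'E'
from h import *
import pickle;c=pickle.load(open('c5.pkl','rb'));im=cv2.imread('pics/wrist5.png');g=im.max(2).astype(int)
for v in (110,140,170,200): print(v,g[v,372:402])
O=np.array([.5088,-.1881]);a=np.radians(-16.4);X=np.array([np.cos(a),np.sin(a)]);Y=np.array([-X[1],X[0]])
from scipy.optimize import brentq
def bar(u,v):
    o,d=ray(c,u,v)
    def f(t):
        p=o+d*t;return np.hypot((p[:2]-O)@X-.035,p[2]-.062)-.091
    for t0,t1 in zip(np.arange(.05,.5,.01),np.arange(.06,.51,.01)):
        if f(t0)*f(t1)<0:
            p=o+d*brentq(f,t0,t1);sx=(p[:2]-O)@X;return (sx*1e3,(p[:2]-O)@Y*1e3,p[2]*1e3,'keeper',np.radians(165.6)-np.arctan2(p[2]-.062,sx-.035))
for u,v in((389,110),(387,140),(384,170)): print(bar(u,v))
# roller: axle centre at silhouettes
for v in (150,180,210): x=np.where(g[v,225:290]<60)[0]+225;print(v,x.min(),x.max())
E
```

```text
110 [128 131 129 121 106 255 246 241 241 248 219  86 156 186 203 218 227 224
 220 220 208 182 199 246 240 240 238 238 240 239]
140 [128 115 124 241 254 250 250 255 152 131 174 190 209 225 224 219 221 209
 192 158 251 243 241 240 239 239 238 240 239 239]
170 [126 122 120 121 125 108  87  89  99 103 106 106 102 107 113 105  99 125
 125 125 122 122 124 126 128 127 126 123 126 128]
200 [121 123 119  94  92  94 103 105 100 106 112 106 104  96 118 125 124 125
 123 121 126 124 123 121 121 118 111 255 251  99]
(np.float64(106.36158588342403), np.float64(69.89729291057364), np.float64(118.4670174544637), 'keeper', np.float64(2.220863847468377))
(np.float64(107.43312118724599), np.float64(45.83528467432964), np.float64(117.08577815619692), 'keeper', np.float64(2.240074524234822))
(np.float64(106.97637856666881), np.float64(20.918585672117246), np.float64(117.6812439554612), 'keeper', np.float64(2.231827664776982))
150 235 284
180 231 289
210 236 288
```

Call:
step_arm(rows=[-0.3, 0.11, -0.032, 0, 0, -0.3, 0.15, -0.044, 0, 0, -0.3, 0.1, -0.03, 0, 0, -0.3, 0.05, -0.015, 0, 0, -0.3, 0, 0, -0.12, 0, -0.3, 0, 0, -0.15, 0, -0.3, 0, 0, -0.1, 0, -0.3, 0, 0, -0.056, 0])

```text
t: 20.6
eef_pos: [0.6094, -0.2182, 0.1008]
orientation: [-1.718, 1.566, 2.712]
ft_force: [0.5, 0.2, -0.0]
finger_gap: 0.351
```

```bash
python3 st.py
```

```text
20.6 [ 0.6094 -0.2182  0.1008] F stand x 0.4 y 0.3 z -0.0 torq [-0.03 -0.08 -0.01] 0.3509672739707758
```

Call:
step_arm(rows=[-1, 0, 0, 0, 0, -1, 0, 0, 0, 0, -1, 0, 0, 0, 0, -1, 0, 0, 0, 0, -1, 0, 0, 0, 0, -1, 0, 0, 0, 0, -1, 0, 0, 0, 0, -1, 0, 0, 0, 0])

```text
t: 21.6
eef_pos: [0.6112, -0.2191, 0.1045]
orientation: [1.4, 1.569, -0.453]
ft_force: [0.3, -0.0, 1.9]
finger_gap: 0.087
```

```bash
python3 st.py; python3 - <<'E'
import numpy as np
# arc increments, 24 rows, from keeper 2.23 to 0 (stand angle), units of .25 m
a=np.radians(-16.4);X=np.array([np.cos(a),np.sin(a)])
th=np.radians(165.6)-np.linspace(2.23,0,25)
p=np.c_[91*np.cos(th),91*np.sin(th)];d=np.diff(p,axis=0)
for r in d: print(np.round([r[0]*X[0]/250,r[0]*X[1]/250,r[1]/250],3).tolist())
E
```

```text
21.6 [ 0.6112 -0.2191  0.1045] F stand x 0.3 y 0.0 z 1.9 torq [-0.15 -0.03  0.02] 0.08670615936000155
[-0.021, 0.006, 0.026]
[-0.023, 0.007, 0.024]
[-0.025, 0.007, 0.021]
[-0.027, 0.008, 0.019]
[-0.029, 0.008, 0.016]
[-0.03, 0.009, 0.013]
[-0.031, 0.009, 0.01]
[-0.032, 0.009, 0.007]
[-0.032, 0.009, 0.004]
[-0.032, 0.01, 0.001]
[-0.032, 0.01, -0.002]
[-0.032, 0.009, -0.005]
[-0.031, 0.009, -0.008]
[-0.031, 0.009, -0.011]
[-0.029, 0.009, -0.014]
[-0.028, 0.008, -0.017]
[-0.026, 0.008, -0.02]
[-0.024, 0.007, -0.022]
[-0.022, 0.007, -0.024]
[-0.02, 0.006, -0.027]
[-0.018, 0.005, -0.028]
[-0.015, 0.004, -0.03]
[-0.012, 0.004, -0.031]
[-0.01, 0.003, -0.032]
```

Gap is 0.087 × 94 ≈ 8.2 mm, so the bar is gripped. Now I'll swing along the arc.

Call:
step_arm(rows=[-1, -0.021, 0.006, 0.026, 0, -1, -0.023, 0.007, 0.024, 0, -1, -0.025, 0.007, 0.021, 0, -1, -0.027, 0.008, 0.019, 0, -1, -0.029, 0.008, 0.016, 0, -1, -0.03, 0.009, 0.013, 0, -1, -0.031, 0.009, 0.01, 0, -1, -0.032, 0.009, 0.007, 0])

```text
t: 22.6
eef_pos: [0.5577, -0.2035, 0.1411]
orientation: [1.509, 1.564, -0.344]
ft_force: [5.0, -2.2, 4.7]
finger_gap: 0.082
```

```bash
python3 st.py
```

```text
22.6 [ 0.5577 -0.2035  0.1411] F stand x 5.4 y -0.6 z 4.7 torq [-0.27 -1.19  0.01] 0.08172011446213391
```

Call:
step_arm(rows=[-1, -0.032, 0.009, 0.004, 0, -1, -0.032, 0.01, 0.001, 0, -1, -0.032, 0.01, -0.002, 0, -1, -0.032, 0.009, -0.005, 0, -1, -0.031, 0.009, -0.008, 0, -1, -0.031, 0.009, -0.011, 0, -1, -0.029, 0.009, -0.014, 0, -1, -0.028, 0.008, -0.017, 0])

```text
t: 23.6
eef_pos: [0.4938, -0.1848, 0.1242]
orientation: [-1.354, 1.57, 3.076]
ft_force: [3.3, -1.5, 2.3]
finger_gap: 0.087
```

```bash
python3 st.py
```

```text
23.6 [ 0.4938 -0.1848  0.1242] F stand x 3.5 y -0.5 z 2.3 torq [-0.44 -0.72 -0.03] 0.087020773221931
```

Call:
step_arm(rows=[-1, -0.026, 0.008, -0.02, 0, -1, -0.024, 0.007, -0.022, 0, -1, -0.022, 0.007, -0.024, 0, -1, -0.02, 0.006, -0.027, 0, -1, -0.018, 0.005, -0.028, 0, -1, -0.015, 0.004, -0.03, 0, -1, -0.012, 0.004, -0.031, 0, -1, -0.005, 0.0015, -0.02, 0])

```text
t: 24.6
eef_pos: [0.4586, -0.1737, 0.0739]
orientation: [-2.366, 1.57, 2.064]
ft_force: [2.7, 1.5, 2.5]
finger_gap: 0.087
```

```bash
python3 st.py
```

```text
24.6 [ 0.4586 -0.1737  0.0739] F stand x 2.1 y 2.2 z 2.5 torq [ 0.19 -0.74 -0.01] 0.08689998006831719
```

Call:
step_arm(rows=[-1, -0.0005, 0, -0.003, 0, -1, -0.0005, 0, -0.003, 0, -1, -0.0005, 0, -0.003, 0, -1, 0, 0, -0.003, 0, -1, 0, 0, -0.002, 0, -1, 0, 0, -0.002, 0, -1, 0, 0, 0, 0, -1, 0, 0, 0, 0])

```text
t: 25.6
eef_pos: [0.4579, -0.1736, 0.0708]
orientation: [-1.995, 1.569, 2.435]
ft_force: [-1.8, 4.9, 5.3]
finger_gap: 0.084
```

```bash
python3 st.py
```

```text
25.6 [ 0.4579 -0.1736  0.0708] F stand x -3.1 y 4.2 z 5.3 torq [ 0.88  0.08 -0.  ] 0.0843525932136608
```

Call:
step_arm(rows=[-1, 0, 0, -0.002, 0, -1, 0, 0, -0.002, 0, -1, 0, 0, -0.002, 0, -1, 0, 0, -0.002, 0, -1, 0, 0, -0.002, 0, -1, 0, 0, -0.002, 0, -1, 0, 0, 0, 0, -1, 0, 0, 0, 0])

```text
t: 26.6
eef_pos: [0.458, -0.1736, 0.0705]
orientation: [-1.994, 1.57, 2.436]
ft_force: [-6.3, 6.8, 17.3]
finger_gap: 0.084
```

```bash
python3 st.py
```

```text
26.6 [ 0.458  -0.1736  0.0705] F stand x -8.0 y 4.8 z 17.3 torq [1.37 1.07 0.  ] 0.08394840288386582
```

Firm stop at z 0.0705 with 17 N on it. I'll relax, open a little and lift straight up.

Call:
step_arm(rows=[-1, 0, 0, 0.005, 0, -1, 0.002, -0.002, 0.005, 0, -0.45, 0, 0, 0, 0, -0.45, 0, 0, 0, 0, -0.45, 0, 0, 0, 0, -0.45, 0, 0, 0.02, 0, -0.45, 0, 0, 0.06, 0, -0.45, 0, 0, 0.1, 0])

```text
t: 27.6
eef_pos: [0.4588, -0.1747, 0.1157]
orientation: [-1.568, 1.57, 2.862]
ft_force: [0.4, -0.2, 0.4]
finger_gap: 0.275
```

Call:
step_arm(rows=[-0.45, 0, 0, 0.12, 0, -0.45, -0.02, 0, 0.12, 0, -0.45, -0.04, 0.02, 0.12, 0, -0.45, -0.04, 0.02, 0.06, 0, -0.45, -0.04, 0.02, 0, 0, -0.45, 0, 0, 0, 0, -0.45, 0, 0, 0, 0, -0.45, 0, 0, 0, 0])

```text
t: 28.6
eef_pos: [0.424, -0.1596, 0.219]
orientation: [-1.782, 1.569, 2.648]
ft_force: [-0.8, 1.3, 0.0]
finger_gap: 0.276
```

```bash
python3 st.py;  python3 - <<'E'
from h import *
import pickle
C={}
for n in('wrist','scene'):
    C[n]=env.calibration(n);shot(n,n+'6.png')
pickle.dump(C,open('c6.pkl','wb'))
a=cv2.imread('pics/wrist6.png');b=cv2.imread('pics/scene6.png')[130:220,225:325]
cv2.imwrite('pics/z6.png',np.hstack([cv2.resize(a,(400,400)),cv2.resize(b,(400,400),interpolation=cv2.INTER_CUBIC)]))
O=np.array([.5088,-.1881]);t=np.radians(-16.4);X=np.array([np.cos(t),np.sin(t)]);Y=np.array([-X[1],X[0]])
P=lambda x,y,z:np.r_[O+X*x/1e3+Y*y/1e3,z/1e3]
for n,p in(('bar L',P(-53,78,84.5)),('bar R',P(-53,-78,84.5)),('jtipL',P(0,85,69.3)),('jtipR',P(0,-85,69.3))):
    print(n,'scene',proj(C['scene'],p).round(1),'in z6',((proj(C['scene'],p)-[225,130])*[4,400/90]+[400,0]).round(0),'wrist z6',(proj(C['wrist'],p)*[400/512,400/384]).round(0))
E
```

```text
28.6 [ 0.424  -0.1596  0.219 ] F stand x -1.2 y 1.0 z 0.0 torq [-0.04 -0.06  0.07] 0.27635418960281755
bar L scene [279.4 187.7] in z6 [618. 256.] wrist z6 [232. 109.]
bar R scene [315.4 172.6] in z6 [761. 189.] wrist z6 [228. 274.]
jtipL scene [265.4 187.1] in z6 [562. 254.] wrist z6 [274. 102.]
jtipR scene [304.2 171.3] in z6 [717. 184.] wrist z6 [265. 273.]
```

View pics/z6.png

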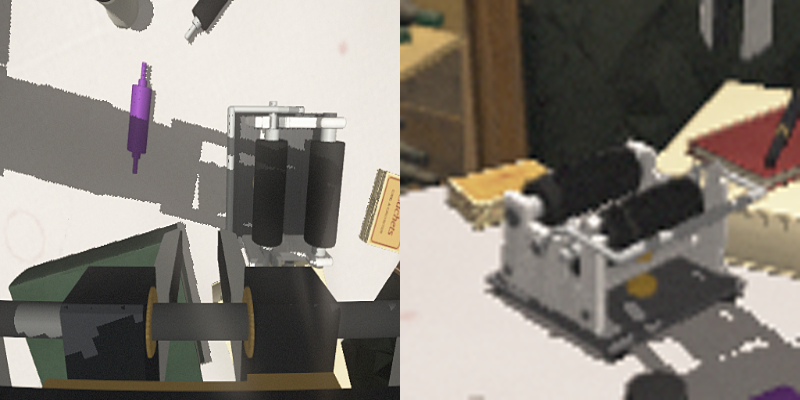

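The bail bar now runs in front of the roller from about (612,260) to (765,190) in the scene crop. The closed pose predicts (618,256) to (761,189). The roller lies level in the slots, and the gripper is clear with the force near zero.

```bash
python3 -c "
from workcell import env
print(env.finish_job())"
```

```text
the job is handed in; nothing more can be done
None
```

The roller is back in the front of the stand and the keeper bail is closed over it. I handed the job in at about 29 s of the 72 s allowed, and the hand-in gave no verdict.

- **Roller:** I took the larger black roller from the rest and eased it down both slots. It came to a firm stop with the axle about 69 mm over the table. Height stayed constant while the force rose to about 18 N at the wrist (about 21 N of push, counting the roller's weight). That includes the brake drag, so I put the load on the seats below the 30 N limit. I let it go with the keeper still open (about 2.2 rad).
- **Keeper:** I gripped the bar and swung it over along its arc until it hit its stop at 17 N, then let go and backed off.
- **Last checks:** The final scene picture shows the bar within about 2 px of where it should lie when closed. The gripper is clear with about 1–2 N on the sensor, which is its noise level. No bystander came near the path, but I did not measure them again at the end.
- **Less certain:** That both ends are home is judged from the firm stop, near-zero wrist torque and the level look in the pictures. I did not measure each seat directly. Sideways readings during alignment disagreed by 1 to 1.5 mm, but the hubs went in between the cheeks without touching.
- **Pictures:** I viewed 12, the maximum allowed and more than the 8 planned.

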